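# Clamp down the lid of a bench pressure steamer

### The arm

A 6-joint arm with a two-finger parallel gripper is mounted at the origin on the work surface. World frame = base frame: x ahead of the robot, y to its left, z up, the work surface at z = 0. Lengths are in mm, angles in rad, forces in N, time in s.
With the tool pointing down it reaches from about 400 to 825 mm from the base axis. Payload 7 kg.
Tool frame: the origin (TCP) lies at the very end of the fingers, on their centre line; the grasp point (between the pads) lies 19 mm behind it; z points along the fingers, y is the line along which they close (so a half turn about z gives the same grasp; the last joint's range is limited). The gripper opens to 88 mm and grips with 3 to 60 N. Pads are 19 mm wide; open, the fingers measure 130 mm over their backs; the gripper's body (78 mm by 193 mm) begins 47 mm behind the grasp point.
Start: joints at [1.617, 0.359, 0.012, 0, -1.224, -0.288], TCP at [161.64, 655.338, 226.561] pointing down, gripper open.
Joint ranges: [-3.07, 3.07], [-1.43, 2.12], [-1.02, 1.25], [-3.03, 1.67], [-3.05, -0], [-3.03, 3.03]. Speed limits (rad/s): [2.39, 2.39, 3.01, 3.14, 3.14, 3.14].

### API

Orientations are given as a unit quaternion [x, y, z, w].
In Python, from plant import bot gives the robot as it stands. Calls block until the motion is done:
- bot.move_ptp(position, orientation): joint-space move of the TCP to a pose.
- bot.line_to(position, velocity=150, ori=None): straight line of the TCP; ori=None keeps the orientation; velocity is the mean speed in mm/s.
- bot.move_joints(angles): joint-space move.
- bot.move_gripper(opening, force=None): finger opening in mm; force is the grip in N (None keeps the last); returns when the fingers have stopped.
- bot.pause(seconds).
- bot.solve_ik(position, orientation): joint angles nearest the present ones, or None.
- bot.read_state(): the state.
- bot.camera(name): name is "scene" or "top"; returns the picture (480x640x3 uint8, red, green, blue); there is no depth.
- bot.get_calibration(name): a dict with "fx", "fy", "cx", "cy" (pixels), "view" (4x4, takes a point from world to camera coordinates). Camera axes: x right, y up, looking along -z (the intrinsics and any distortion apply to the point x, -y, -z); pixel columns grow to the right and rows downward; lengths in mm; the calibration is good to about 2 mm. A picture is of the moment at which its call begins. get_calibration takes no time and is no camera call.
A pose or a line that the arm cannot do raises bot.Unreachable and nothing moves.
- bot.close_job(): hands the job in; it is judged then, once.
The state is a dict: "t": time; "joint_pos": joint angles; "qvel": joint speeds; "tau": joint torques, N m; "tcp_pos": TCP position; "eef_rot": TCP orientation; "contact_force": force on the tool from outside, world axes, zero at the start; "moment": the same for the moment, N m; "width": finger opening in mm; "finger_force": force on a finger pad.
Only numpy, scipy, OpenCV 4.12 (cv2) and the standard library are available. Lean on these libraries where they do the work, as an engineer would, in place of code of your own. Each camera call takes 0.05 s, during which the arm holds its last target. There are 200 camera calls.

### The job

Close the pressure steamer for its next run: swing the clamp bar across the lid until it is fully home in its catch, then wind the star wheel down clockwise by its spokes until the lid is clamped hand-tight, which is a turning moment of about 1 newton metre on the wheel. Never push on the steamer with more than 30 N, do not overtighten, and leave the things standing around it where they are.

Things in the scene. Friction and masses are not known exactly. Their poses are not given: they have to be found in the camera images.
- pot: Fixed stainless pressure steamer: round pot 210 mm in diameter, rim 135 mm above the table, a lid on it, hinge lug on its -x side, catch for the clamp bar on its +x side, low carrying handles on its +y and -y sides (to 138 mm out, top 96 mm high). Origin: centre of its underside, on the table; z up. Its x axis (from lug to catch) points away from the robot within 0.3 rad.
- lid: The pot's round lid, 220 mm in diameter, 8 mm thick, already in place on its gasket, with a steel boss in its centre (48 mm across) that the spindle presses on, top 152 mm above the table. Origin: centre of its underside, 138 mm above the table. It sinks about a millimetre when clamped. A gauge and a relief valve stand on its -y side, up to 169 mm above the table.
- bridge (a joint): Swing angle of the clamp bar about its vertical hinge pin, rad: 0 = home, along the pot's x axis, against the stop of the catch; positive = open towards the pot's +y side (counter-clockwise from above), at most 1.5. Starts at 0.6 to 1.1. Light friction (0.6 N m about the pin); stays where it is left. The bar is flat steel 30 mm wide, 18 mm high, mid height 191 mm above the table.
- hinge_pin (a point): Axis of the clamp bar's hinge pin, at the bar's mid height (191 mm above the table), on the pot's -x side; fixed to the pot, axes as the pot's. The bar's eye and pin reach 210 mm above the table.
- catch (a point): Middle of the catch on the pot's +x side, fixed to the pot, 233 mm from the pin, at the bar's mid height: a steel C open to +y that the bar slides into, 24 mm long in x, with a stop wall on the -y side and a lip over the bar that reaches 215 mm above the table and 7 mm beyond the middle to +y.
- bar_handle (a point): Middle of the black round handle at the bar's free end: 18 mm in diameter, along the bar, 191 mm above the table, 267 mm from the pin; it reaches from 245 to 298 mm from the pin, so beyond the catch, where a finger can push it from the side. x axis along the bar away from the pin, z up.
- wheel: Star wheel (no rim) above the clamp bar, 118 mm from the pin: hub 38 mm in diameter (11 mm below to 15 mm above mid height of the spokes); four round steel spokes 12 mm thick along this frame's x, y, -x, -y axes, each ending in a black ball 22 mm across. Origin: on the axis, mid height of the spokes, 234 to 243 mm above the table at the start; z up. Start angle arbitrary.
- wheel_ball (a point): Centre of the ball on the spoke along the wheel's +x axis, 90 mm from the wheel's axis. Clockwise seen from above winds the spindle down, 18 mm a turn. Turning free takes about 0.25 N m. Hand-tight, about 1 N m, is 16 N pushed squarely at mid spoke, 62 mm from the axis; 0.6 to 1.4 N m is good, more crushes the gasket. The wheel stays where it is left.
- nut_top (a point): Top of the nut boss (40 mm across) in the bar under the wheel's hub, on the wheel's axis, 208 mm above the table; the bar's own top is at 200 mm, so a finger that reaches 12 mm below a spoke's mid height clears it. The spindle's rubber pad below is worn by an unknown 0 to 3 mm: where it bites on the lid (0.3 to 1 turn from the start) can only be felt; 1 N m comes about 0.3 rad after that.
- glass_a: Amber tumbler 72 mm in diameter, 85 mm high, standing near the pot; origin: centre of its underside.
- glass_b: Amber tumbler like glass_a.
- glass_c: Amber tumbler like glass_a.
- bowl: Steel bowl 124 mm in diameter, 50 mm high; origin: centre of its underside.
- spare_gasket: Black rubber ring 110 mm in diameter lying flat, 8 mm high; origin: centre of its underside.
- jar: Clear jar with a steel cap, 64 mm in diameter, 100 mm high; origin: centre of its underside.
- spoon: Steel spoon 240 mm long lying on the table; origin: on the table under its middle, x axis along it.

How it is judged (in metres and radians):
On the way, in this order (a step that is already met when the one before it is completed fails the run):
1. The clamp bar is fully home in its catch (within 0.04 rad) (value of joint bridge below 0.04 rad), for 0.2 s.
2. The spindle's pad presses the lid down with more than 45 N (contact force between wheel and lid above 45 N), for 0.2 s.
At the end, for the whole second after the job is handed in: The clamp bar is home in its catch (within 0.05 rad), the star wheel is at rest and its spindle clamps the lid with 45 to 180 N (hand-tight, about 0.6 to 1.4 N m on the wheel) (value of joint bridge below 0.05 rad and contact force between wheel and lid between 45 and 180 N and angular speed of wheel below 0.1 rad/s); the robot touches nothing.
It fails at once if A finger pushes on the steamer with more than 30 N (contact force between the fingers and pot above 30 N).
It fails at once if The lid is clamped with more than 190 N (gasket crushed) (contact force between wheel and lid above 190 N).
It fails at once if A bystander is moved by more than 30 mm (distance of any of glass_a, glass_b, glass_c, bowl, spare_gasket, jar, spoon from where it was at the start of the episode above 0.03 m).
It also fails if it takes over 67 s, if anything falls off the work surface, if the arm or the gripper's body presses on something with over 40 N, if the wrist force passes 120 N, or if a joint passes its speed limit or range.

## Working session

There is one attempt and no reset: what is moved stays moved. The work goes in short steps, each a Python script; the robot and the scene stay as the last script left them, time stands still between calls to the robot, and variables do not carry over. Pictures are saved under pics/ and viewed, at most 10 in all, crops included, and the job is handed in when it is done.

```bash
ls; mkdir -p pics; python3 - <<'E'
from plant import bot
import cv2
for n in("scene","top"):
    cv2.imwrite(f"pics/{n}0.png",bot.camera(n)[:,:,::-1]); c=bot.get_calibration(n); print(n,c)
s=bot.read_state();print({k:s[k] for k in("t","tcp_pos","eef_rot","contact_force","width")})
E
```

```text
pics
scene {'fx': 578.7964525295605, 'fy': 578.7964525295605, 'cx': 324.8169518518121, 'cy': 229.72910823368355, 'view': array([[-8.18968678e-01,  5.73835353e-01,  1.81417167e-03,
         4.03898158e+02],
       [-4.52790904e-01, -6.48151663e-01,  6.12274300e-01,
         1.57536097e+02],
       [ 3.52520498e-01,  5.00612034e-01,  7.90643339e-01,
        -1.78655458e+03],
       [ 0.00000000e+00,  0.00000000e+00,  0.00000000e+00,
         1.00000000e+00]])}
top {'fx': 622.8346030778393, 'fy': 622.8346030778393, 'cx': 325.1652224064378, 'cy': 237.00897380017932, 'view': array([[ 2.83317494e-02, -9.99596339e-01, -2.11426806e-03,
         2.19392216e+01],
       [ 9.85869481e-01,  2.75932111e-02,  1.65227059e-01,
        -5.50571913e+02],
       [-1.65102024e-01, -6.76556397e-03,  9.86253288e-01,
        -1.38656183e+03],
       [ 0.00000000e+00,  0.00000000e+00,  0.00000000e+00,
         1.00000000e+00]])}
{'t': 0.1, 'tcp_pos': array([161.5188622 , 654.95087426, 225.6964988 ]), 'eef_rot': array([ 9.92700180e-01, -1.20605870e-01, -1.92041939e-05,  7.58698782e-04]), 'contact_force': array([1.11940199, 0.43163825, 0.86859541]), 'width': 87.47411298639234}
```

View pics/scene0.png

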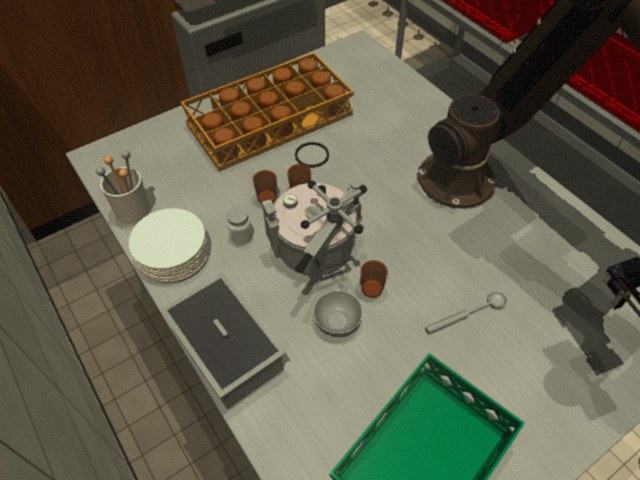

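View pics/top0.png

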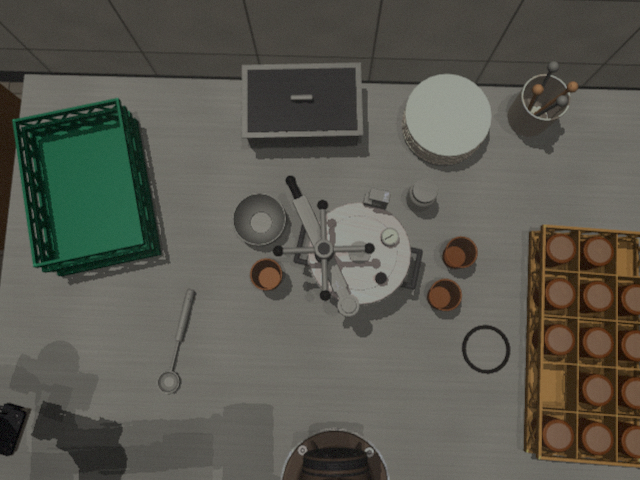

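The top view shows the bar from its pin at about (347,303) to its handle tip at (291,180). The wheel hub is at (324,249), with balls at (322,205), (369,248), (325,295) and (278,251), and the catch is near (377,197). I'll enlarge that area.

```bash
python3 - <<'E'
import cv2
a=cv2.imread("pics/top0.png")[165:325,230:440]
cv2.imwrite("pics/topc.png",cv2.resize(a,None,fx=3.7,fy=3.7,interpolation=cv2.INTER_CUBIC))
a=cv2.imread("pics/scene0.png")[160:310,240:400]
cv2.imwrite("pics/scenec.png",cv2.resize(a,None,fx=4,fy=4,interpolation=cv2.INTER_CUBIC))
E
```

```text
(no output)
```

View pics/topc.png

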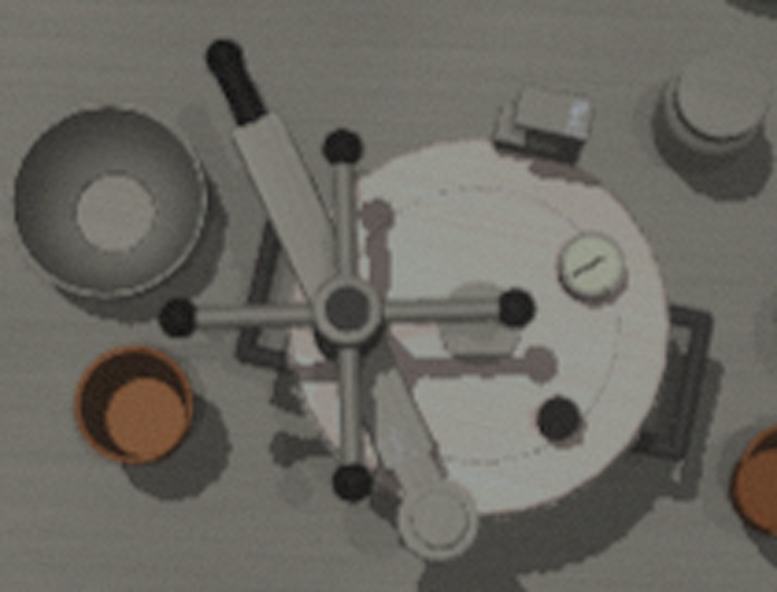

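View pics/scenec.png

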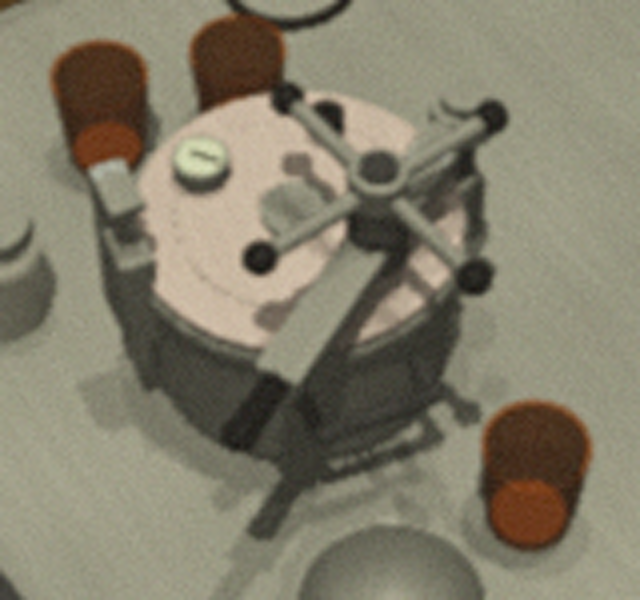

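Enlarged crops read as follows:

| Feature | Top crop | Scene crop |
|---|---|---|
| Pin | (439,517) | – |
| Handle tip | (224,55) | – |
| Hub | (348,307) | (380,170) |
| Balls | (342,147), (178,317), (352,482), (515,308) | (261,257), (475,275), (490,116), (287,98) |
| Catch lip | about (552,108) | – |
| Lid centre | about (478,327) | – |

Next I'll triangulate and check these against the given sizes.

```bash
cat > h.py <<'E'
import numpy as np
from plant import bot
def ray(n,uv):
    c=bot.get_calibration(n);V=c["view"];R,t=V[:3,:3],V[:3,3]
    d=R.T@np.array([(uv[0]-c["cx"])/c["fx"],-(uv[1]-c["cy"])/c["fy"],-1.]);return -R.T@t,d/np.linalg.norm(d)
def atz(n,uv,z): o,d=ray(n,uv);return o+d*(z-o[2])/d[2]
def tri(a,b):
    (o1,d1),(o2,d2)=ray("top",a),ray("scene",b)
    s=np.linalg.lstsq(np.c_[d1,-d2],o2-o1,rcond=None)[0];p,q=o1+s[0]*d1,o2+s[1]*d2
    return (p+q)/2,np.linalg.norm(p-q)
T=lambda u,v:(230+(u-1.35)/3.7,165+(v-1.35)/3.7)
S=lambda u,v:(240+(u-1.5)/4,160+(v-1.5)/4)
E
python3 - <<'E'
from h import *
np.set_printoptions(precision=1,suppress=True)
tb=[(342,147),(178,317),(352,482),(515,308)];sb=[(261,257),(475,275),(490,116),(287,98)]
B=[]
for a,b in zip(tb,sb):
    p,e=tri(T(*a),S(*b));B.append(p);print("ball",p,e)
B=np.array(B);z=B[:,2].mean();print("mean",B.mean(0),"hub",tri(T(348,307),S(380,170)))
Bz=np.array([atz("top",T(*a),z) for a in tb]);c=Bz.mean(0);print("c",c,np.linalg.norm(Bz-c,axis=1),[np.arctan2(*(b-c)[1::-1]) for b in Bz])
pin=atz("top",T(439,517),210);tip=atz("top",T(224,55),191);lid=atz("top",T(478,327),146);cat=atz("top",T(552,108),215)
print("pin",pin,"tip",tip,np.linalg.norm((tip-pin)[:2]),"lid",lid,"catch",cat)
f=lambda a,b:(np.linalg.norm((b-a)[:2]),np.arctan2(*(b-a)[1::-1]))
print("pin-wheel",f(pin,c),"pin-tip",f(pin,tip),"pin-lid",f(pin,lid),"pin-catch",f(pin,cat))
for n,uv in dict(bowl=(112,205),glass=(135,390)).items():print(n,atz("top",T(*uv),40))
q=bot.read_state()["eef_rot"]
from scipy.spatial.transform import Rotation as R
print(R.from_quat(q).as_matrix())
E
```

```text
ball [582.5  44.3 243. ] 0.38395437891269796
ball [487.5 128.6 244.4] 0.40804887849655996
ball [403.   33.1 242.2] 1.4703754826548874
ball [498.  -51.1 242.5] 1.4187277620265244
mean [492.7  38.7 243. ] hub (array([492.9,  38.7, 256.7]), np.float64(1.32490595288432))
c [492.5  39.  243. ] [90.3 90.  90.3 89.7] [np.float64(0.05711541423295576), np.float64(1.62586939308738), np.float64(-3.082047348433917), np.float64(-1.515853725172876)]
pin [387.3 -13.7 210. ] tip [645.6 113.2 191. ] 287.7786078286162 lid [500.5 -35.8 146. ] catch [614.1 -71.  215. ]
pin-wheel (np.float64(117.65079284317795), np.float64(0.4641433669308622)) pin-tip (np.float64(287.7786078286162), np.float64(0.4566741606038614)) pin-lid (np.float64(115.33419000559627), np.float64(-0.19299109531212078)) pin-catch (np.float64(233.98387202673834), np.float64(-0.2475802644123976))
bowl [586.4 190.   40. ]
glass [470.3 170.4  40. ]
[[ 1.  -0.2 -0. ]
 [-0.2 -1.  -0. ]
 [ 0.   0.  -1. ]]
```

The geometry agrees with what was given: pin to wheel 117.7 mm (118), balls at 90 mm, bar at 0.462 and home direction about −0.215, so the bridge is about 0.68. Now I'll swing the bar home, checking force as it goes.

```bash
cat >> h.py <<'E'
from scipy.spatial.transform import Rotation as R
PIN=np.array([387.3,-13.7])
def ydown(a): # tool down, tool y at world angle a
    c,s=np.cos(a),np.sin(a);return R.from_matrix(np.array([[-s,c,0],[c,s,0],[0,0,-1]]).T).as_quat()
def F(n=3):
    f=[]
    for _ in range(n): f.append(bot.read_state()["contact_force"]);bot.pause(.01)
    return np.mean(f,0)
def barpose(th,d,z,r=275):
    u=np.array([np.cos(th),np.sin(th)]);n=np.array([-u[1],u[0]]);return [*(PIN+r*u+d*n),z],ydown(th-np.pi/2)
E
python3 - <<'E'
from h import *
np.set_printoptions(precision=1,suppress=True)
bot.move_gripper(0,40)
p,q=barpose(.462,65,226);bot.move_ptp(p,q)
p,q=barpose(.462,55,184);bot.line_to(p,120)
F0=F(5);print("t",bot.read_state()["t"],"base",F0,bot.read_state()["width"])
d=55;th=.462
def push(): 
    f=F()-F0; return -(f[:2]@np.array([np.sin(th),-np.cos(th)])),f
while d>30.5:
    d-=3;bot.line_to(barpose(th,d,184)[0],60)
    if push()[0]>1.5:break
print("contact d",d,push())
while th>-.3:
    th-=.04 if th>-.08 else .006
    p,q=barpose(th,d,184);bot.line_to(p,100 if th>-.08 else 30,ori=q)
    m,f=push();
    if th<-.08 or m>5: print(round(th,3),round(m,1),f)
    if m>9:break
print("t",bot.read_state()["t"],bot.read_state()["tcp_pos"],p)
import cv2;cv2.imwrite("pics/top1.png",bot.camera("top")[:,:,::-1])
E
```

```text
t 4.425 base [ 0.3 -0.   0.7] 0.4583737470534741
contact d 28 (np.float64(0.18530406354778006), array([-0.4,  0. , -0.9]))
-0.098 0.3 [-0.3  0.4 -0.6]
-0.104 0.6 [ 0.3  0.5 -0.2]
-0.11 1.3 [-0.2  1.3 -0.7]
-0.116 1.2 [ 0.   1.2 -0.9]
-0.122 1.2 [-0.1  1.2  0. ]
-0.128 0.7 [-0.4  0.8 -0.9]
-0.134 1.3 [-0.1  1.3 -0.6]
-0.14 1.7 [ 0.5  1.7 -0.6]
-0.146 1.7 [ 0.1  1.7 -0.4]
-0.152 1.8 [ 0.4  1.7 -1.1]
-0.158 1.4 [ 0.6  1.3 -0.9]
-0.164 1.0 [-0.1  1.  -0.6]
-0.17 1.5 [ 0.3  1.5 -0.6]
-0.176 1.2 [ 0.1  1.2 -0.6]
-0.182 1.3 [-0.1  1.3 -0.5]
-0.188 1.4 [ 0.4  1.4 -0.5]
-0.194 1.8 [ 0.3  1.8 -0.8]
-0.2 1.3 [ 0.5  1.2 -0.6]
-0.206 5.2 [ 0.4  5.2 -0.5]
-0.212 10.5 [-0.4 10.8  0. ]
t 16.375 [662.5 -41.9 184. ] [np.float64(662.0349459804886), np.float64(-44.191137353303404), 184]
```

```bash
python3 - <<'E'
import cv2
a=cv2.imread("pics/top1.png")[165:325,270:480]
cv2.imwrite("pics/top1c.png",cv2.resize(a,None,fx=3.7,fy=3.7,interpolation=cv2.INTER_CUBIC))
E
```

```text
(no output)
```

View pics/top1c.png

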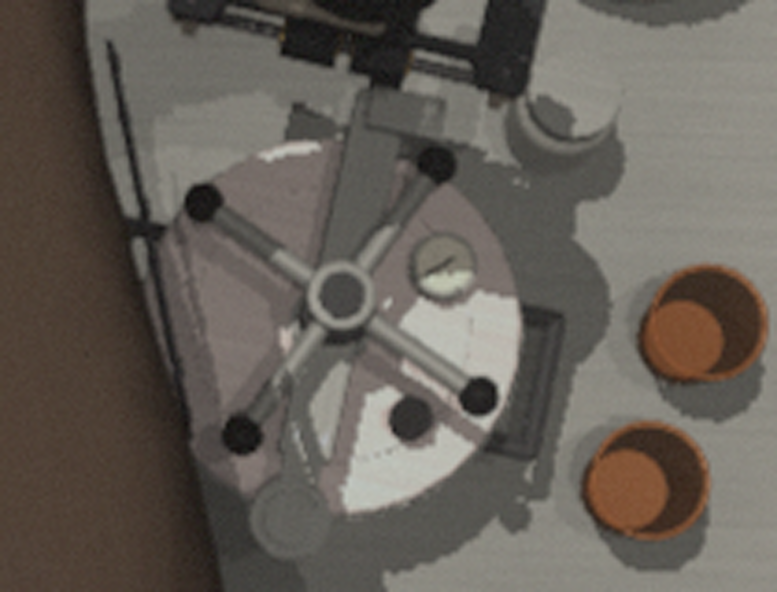

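The bar is against the catch stop: the force rose from about 1.5 to 10 N at −0.21, and the bar end sits under the lip. The balls are now at crop positions (437,164), (203,202), (242,436) and (479,396). I'll measure the wheel again and run the first stroke.

```bash
cat >> h.py <<'E'
import json
RR=62
def wpose(C,psi,z,d=27):
    u=np.array([np.cos(psi),np.sin(psi)]);n=np.array([-u[1],u[0]]);return [*(np.array(C)+RR*u+d*n),z],ydown(psi-np.pi/2)
def stroke(C,phi,zw,end,target=15.8):
    """finger poised above; push spoke at phi clockwise to end. returns psi,zw,max force,done"""
    psi=phi+.25;p,q=wpose(C,psi,zw+40);bot.line_to(p,250,ori=q)
    bot.line_to(wpose(C,psi,zw-10)[0],150);F0=F(5);m=0;log=[];done=False;soft=True
    while psi>end+1e-6:
        st=.12 if m<5.5 and soft else .04
        if m>=5.5:soft=False
        psi-=st
        if psi<phi: zw-=min(st,phi-psi)*2.865
        p,q=wpose(C,psi,zw-10);bot.line_to(p,60 if st>.1 else 30,ori=q)
        f=F()-F0;m=-(f[:2]@[np.sin(psi),-np.cos(psi)]);log.append((round(psi,2),round(m,1),round(float(f[2]),1)))
        if m>=target:done=True;break
    print(log,"t",bot.read_state()["t"],"tau moment",m*RR/1000)
    b=psi+.2;p,q=wpose(C,b,zw-10);bot.line_to(p,100,ori=q);bot.line_to(wpose(C,b,zw+40)[0],200)
    return psi,zw,done
E
python3 - <<'E'
from h import *
np.set_printoptions(precision=2,suppress=True)
tb=[(437,164),(203,202),(242,436),(479,396)];z=243
Bz=np.array([atz("top",np.add(T(*a),(40,0)),z) for a in tb]);c=Bz.mean(0)[:2]
v=Bz[:,:2]-c;a=np.arctan2(v[:,1],v[:,0]);print(c,np.linalg.norm(v,axis=1),a,"pin dist",np.linalg.norm(c-PIN),np.arctan2(*(c-PIN)[::-1]))
phi=np.mean([a[0]+np.pi/2,a[1],a[2]-np.pi/2,a[3]+np.pi]);print("phi",phi)
assert abs(np.linalg.norm(c-PIN)-118)<3
for ps in(phi+.25,0,-.9,-1.1):
    print(ps,bot.solve_ik(*wpose(c,ps,230)))
th=-.212
bot.line_to(barpose(th,45,184)[0],150);bot.line_to(barpose(th,45,285)[0],250)
psi,zw,done=stroke(c,phi,z,-.95)
json.dump([list(c),psi,zw,done],open("st.json","w"));print(psi,zw,done,bot.read_state()["t"])
import cv2;cv2.imwrite("pics/top2.png",cv2.resize(bot.camera("top")[:,:,::-1][165:325,270:480],None,fx=3,fy=3,interpolation=cv2.INTER_CUBIC))
E
```

```text
[502.14 -36.27] [90.35 90.09 90.37 89.79] [-0.6   0.98  2.55 -2.16] pin dist 117.03229410300075 -0.19406723115349453
phi 0.976808600462901
1.2268086004629009 [ 0.46  0.06 -0.36  0.   -1.15  2.34]
0 [ 0.33  0.17 -0.23  0.   -1.16  1.24]
-0.9 [ 0.23  0.18 -0.23  0.   -1.17  0.45]
-1.1 [ 0.21  0.17 -0.24  0.   -1.16  0.26]
[(np.float64(1.11), np.float64(-0.3), -0.3), (np.float64(0.99), np.float64(-0.1), -1.0), (np.float64(0.87), np.float64(-0.1), -0.5), (np.float64(0.75), np.float64(0.7), 0.2), (np.float64(0.63), np.float64(0.8), -0.6), (np.float64(0.51), np.float64(0.6), -0.9), (np.float64(0.39), np.float64(0.4), -0.7), (np.float64(0.27), np.float64(0.7), -0.6), (np.float64(0.15), np.float64(0.8), -0.3), (np.float64(0.03), np.float64(0.8), -0.4), (np.float64(-0.09), np.float64(0.8), 0.1), (np.float64(-0.21), np.float64(0.9), -0.8), (np.float64(-0.33), np.float64(0.9), -0.2), (np.float64(-0.45), np.float64(1.4), -0.3), (np.float64(-0.57), np.float64(1.2), -0.7), (np.float64(-0.69), np.float64(1.1), -0.1), (np.float64(-0.81), np.float64(0.9), -0.1), (np.float64(-0.93), np.float64(1.3), -0.3), (np.float64(-1.05), np.float64(1.3), -0.8)] t 25.2167 tau moment 0.08045644190769344
-1.0531913995370992 237.1840500000002 False 25.9667
```

View pics/top2.png

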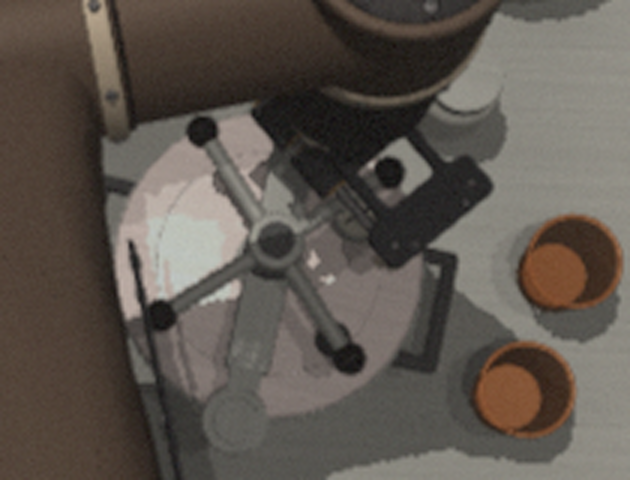

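The wheel followed: the spoke with its ball at (389,172) points at about −1.02, as commanded. Forces read at rest understate the moving torque because friction relaxes, so I'll push on and stop at the first sign of the pad biting. The clock stands still between scripts, so I can finish in fine steps.

```bash
cat > s2.py <<'E'
from h import *
C,psi,zw,_=json.load(open("st.json"));END=-1.2
first=True;stop=False
while not stop and bot.read_state()["t"]<50:
    phi=psi+np.pi/2;psi=phi+.2
    p,q=wpose(C,psi,zw+30);bot.line_to(p,300,ori=q);bot.line_to(wpose(C,psi,zw-10)[0],200)
    F0=F(5);log=[]
    while psi>END:
        psi-=.12
        if psi<phi: zw-=min(.12,phi-psi)*2.865
        p,q=wpose(C,psi,zw-10);bot.line_to(p,60,ori=q)
        t=np.array([-np.sin(psi),np.cos(psi)])
        m0=(bot.read_state()["contact_force"]-F0)[:2]@t;m=(F()-F0)[:2]@t
        log.append((round(psi,2),round(m0,1),round(m,1)))
        if m>2.6: stop=True;break
    print(*[tuple(map(float,l)) for l in log],"t",bot.read_state()["t"],"zw",zw)
    json.dump([C,psi,zw,list(F0)],open("st.json","w"))
    if not stop:
        p,q=wpose(C,psi+.15,zw-10);bot.line_to(p,100,ori=q);bot.line_to(wpose(C,psi+.15,zw+30)[0],250)
E
python3 s2.py
```

```text
(0.6, -0.1, 0.3) (0.48, 0.5, 0.3) (0.36, 0.7, 0.5) (0.24, 2.0, 1.6) (0.12, 2.0, 1.5) (-0.0, 0.2, 0.7) (-0.12, 0.8, 0.9) (-0.24, 1.6, 1.0) (-0.36, 0.8, 0.6) (-0.48, 0.5, 0.5) (-0.6, 0.7, 1.2) (-0.72, 1.4, 0.8) (-0.84, 0.9, 0.5) (-0.96, 0.9, 0.8) (-1.08, -0.4, 0.6) (-1.2, 1.2, 1.0) t 33.0583 zw 232.2562500000004
(0.45, 0.8, 0.3) (0.33, -0.1, -0.1) (0.21, 1.1, 1.1) (0.09, 1.2, 1.4) (-0.03, 1.1, 1.2) (-0.15, 0.8, 1.0) (-0.27, 0.8, 1.3) (-0.39, 0.8, 1.0) (-0.51, 1.9, 1.7) (-0.63, 0.9, 1.1) (-0.75, 0.7, 1.0) (-0.87, 1.8, 1.0) (-0.99, 1.0, 1.1) (-1.11, 0.5, 0.9) (-1.23, 0.9, 1.3) t 40.45 zw 227.67225000000056
(0.42, -0.4, -0.3) (0.3, 0.4, 0.5) (0.18, 0.7, 1.3) (0.06, 1.9, 1.5) (-0.06, 1.5, 1.4) (-0.18, 0.9, 0.7) (-0.3, 1.1, 0.8) (-0.42, -1.1, -0.1) (-0.54, 1.6, 1.6) (-0.66, 1.3, 1.4) (-0.78, 1.3, 1.4) (-0.9, 5.5, 5.2) t 46.9167 zw 224.1196500000007
```

The pad bit near −0.8: force jumped from 1.4 to 5.2 N. Next come fine steps toward about 0.28 rad past the bite, watching the force.

```bash
cat > s3.py <<'E'
from h import *
C,psi,zw,F0=json.load(open("st.json"))
while psi>-1.06:
    psi-=.03;zw-=.03*2.865
    p,q=wpose(C,psi,zw-10);bot.line_to(p,30,ori=q)
    s=bot.read_state();f=F()-F0;m=f[:2]@[-np.sin(psi),np.cos(psi)]
    r=np.array(s["tcp_pos"][:2])-C-27*np.array([-np.sin(psi),np.cos(psi)])
    print(round(psi,3),"F",round(m,1),"real psi",round(np.arctan2(r[1],r[0]),3),f.round(1))
    if m>13:break
json.dump([C,psi,zw,F0],open("st.json","w"));print(bot.read_state()["t"])
E
python3 s3.py
```

```text
-0.931 F 8.0 real psi -0.895 [3.6 8.6 1.3]
-0.961 F 9.1 real psi -0.92 [5.  8.6 1.6]
-0.991 F 4.9 real psi -0.967 [3.  4.5 1. ]
-1.021 F 7.3 real psi -0.988 [4.  7.5 1.4]
-1.051 F 11.0 real psi -0.999 [ 6.7 10.5  0.2]
-1.081 F 14.1 real psi -1.007 [ 9.4 12.5 -1. ]
48.5667
```

```bash
sed -i 's/while psi>-1.06/while psi>-1.19/; s/\.03;zw-=.03/.02;zw-=.02/; s/m>13:break/m>15.8 or np.arctan2(r[1],r[0])<-1.055:break/' s3.py; python3 s3.py
```

```text
-1.101 F 17.2 real psi -1.014 [12.1 14.3 -1.6]
48.8417
```

Force is 17 N, about 1.07 N m, with the wheel about 0.2–0.25 rad past the bite. Both put the clamp inside the window. Releasing now, with a check picture before handing in.

```bash
python3 - <<'E'
from h import *
import cv2
C,psi,zw,F0=json.load(open("st.json"))
p,q=wpose(C,psi+.25,zw-10);bot.line_to(p,60,ori=q);print(F()-F0)
p,_=wpose(C,psi+.25,zw+60);bot.line_to(p,200)
bot.line_to([p[0],p[1]+190,p[2]+30],250);bot.pause(.3)
cv2.imwrite("pics/top3.png",cv2.resize(bot.camera("top")[:,:,::-1][165:325,270:480],None,fx=3.7,fy=3.7,interpolation=cv2.INTER_CUBIC))
print(bot.read_state()["t"])
E
```

```text
[-0.30839042 -0.35569927 -0.64773276]
51.0667
```

View pics/top3.png

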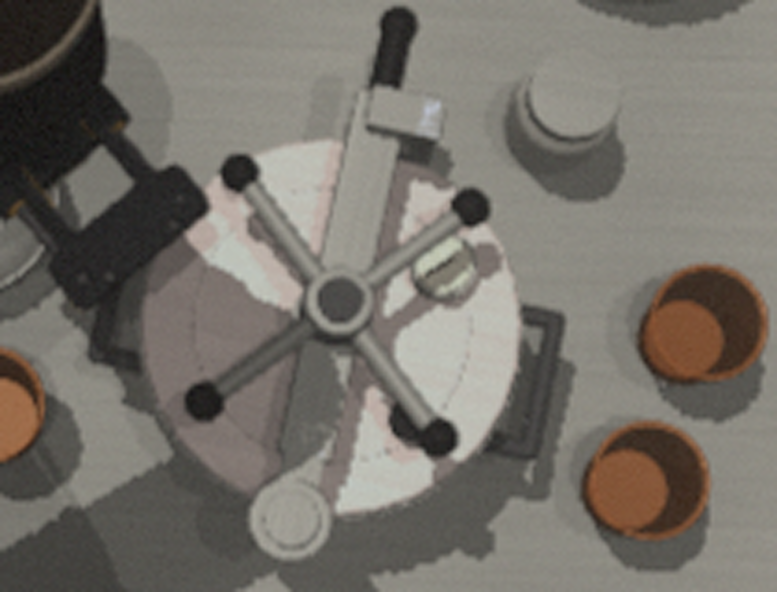

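The bar lies under the catch lip with its handle at (398,24), and the glasses and jar look unmoved. The balls are at (239,172), (470,208), (437,438) and (204,402). I'll compute the bar and spoke angles before handing in.

```bash
python3 - <<'E'
from h import *
S=lambda a:np.add(T(*a),(40,0))
B=np.array([atz("top",S(a),223) for a in [(239,172),(470,208),(437,438),(204,402)]])[:,:2];c=B.mean(0);v=B-c
a=np.arctan2(v[:,1],v[:,0]);print(c,np.linalg.norm(v,axis=1),a,a[1],a[0]-np.pi/2,a[3]-np.pi,a[2]+np.pi/2)
print(json.load(open("st.json"))[0])
pin=atz("top",S((290,518)),210);tip=atz("top",S((398,24)),191);hub=atz("top",S((339,300)),238)
for x in(tip,hub):print(np.linalg.norm((x-pin)[:2]),np.arctan2(*(x-pin)[1::-1]))
# spoke angle after stroke 1 (top2, factor 3, z 237; psi there -1.053)
B=np.array([atz("top",(270+(u-1)/3,165+(w-1)/3),237) for u,w in [(203,130),(389,172),(349,358),(161,315)]])[:,:2];v=B-B.mean(0);a=np.arctan2(v[:,1],v[:,0]);print(a[1],a[0]-np.pi/2,a[3]-np.pi,a[2]+np.pi/2)
E
```

```text
[502.16924449 -35.8871979 ] [90.41323694 90.06037973 89.85695478 89.87938476] [ 0.65754552 -0.91356342 -2.48607862  2.23421991] -0.9135634198872136 -0.9132508028487278 -0.9073727451060334 -0.9152822920396098
[502.135361786341, -36.26983709315254]
287.47214048354954 -0.19491831736022738
117.57555089932403 -0.19453657436324331
-0.981643443451869 -0.9841621977150897 -0.9784108288973603 -0.9861668792187372
```

The bar is home: the bar line at −0.195 matches the pin-to-lid-centre line at −0.193. By torque (0.9–1.2 N m allowing for contact radius) the clamp is well inside the window. By angle, about 0.18 rad past the bite, it is inside but nearer the lower limit. Handing in.

```bash
python3 -c "
from plant import bot
print(bot.close_job())"
```

```text
the job is handed in; nothing more can be done
None
```

I handed the job in at about 51 s: the clamp bar is home in its catch, and the star wheel is wound down to about 1.07 N m (17.2 N at mid spoke). The highest push I read was 17.2 N, and the glasses and jar by the pot look unmoved. The simulator gave no verdict, and the spoke angle alone suggests a lighter clamp, about 70 N against the 45 N minimum.

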